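Put three inspected items back in their own status trays

ROBOT

A 6-joint arm with a two-finger parallel gripper is mounted at the origin on a cart in front of the work surface, level with it; the furniture and walls round the work are solid. World frame = base frame: x ahead of the robot, y to its left, z up, the work surface at z = 0. Lengths are in m, angles in rad, forces in N, time in s.
With the tool pointing down it reaches from about 0.35 to 0.975 m from the base axis. Payload 4.9 kg.
Tool frame: the origin (TCP) lies at the very end of the fingers, on their centre line; the grasp point (between the pads) lies 19 mm behind it; z points along the fingers, x is the direction in which the jaws open and shut, and the axes are right-handed (so a half turn about z gives the same grasp; the last joint's range is limited). The gripper opens to 85 mm and grips with 20 to 120 N. Pads are 22 mm wide; open, the fingers measure 114 mm over their backs; the gripper's body (76 mm by 85 mm) begins 54 mm behind the grasp point. The pads swing forward as they close: fully open they stand 13 mm farther back than shut.
Start: joints at [-1.312, 0.053, 1.613, -0, 1.476, -0.119], TCP at [0.231, -0.581, 0.231] pointing down, gripper open.
Joint ranges: [-3.01, 3.01], [-1.01, 2.22], [0.06, 2.58], [-1.02, 4.17], [0.09, 2.62], [-3.14, 3.14]. Speed limits (rad/s): [2.57, 2.57, 3.14, 3.14, 3.14, 3.14].

INTERFACE

Orientations are given as a unit quaternion [w, x, y, z].
In Python, from plant import * gives the robot as it stands.
- The arm moves only by the shell command python3 -m inch 'ROWS'. ROWS is text: rows parted by semicolons, each of 7 numbers parted by spaces: the shift along the tool's x, y, z in m, then the turn, a rotation vector about the tool's x, y, z in rad, then the closure, from 0 (fully open) to 1 (shut). A call has 1 to 10 rows; each row shifts and turns the commanded pose from where the row before left it, along the tool's axes as they then stand; what a row does not reach is not made up. A row lasts 1/12 s, in which the tool goes at most 41.7 mm and 7.16 degrees, less where a joint would pass 70% of its speed; a pose out of reach is approached as far as the arm can. A call with a gripper value outside its range is refused whole. The fingers move at their own pace and stop on an object; the grip force is fixed at half the most. Time passes only in rows, so rows that do not move let the fingers close. It gives the time, the measured TCP pose, the force and the opening at its end, in the units of the state.
- state(): the state, without advancing time (a new reading comes with each control period).
- grab_frame(name): name is "scene" or "top" or "wrist"; returns the picture (480x640x3 uint8, blue, green, red); there is no depth.
- camera_info(name): a dict with "vertical_fov" (degrees; the focal length in pixels is half the picture's height over the tangent of half this angle, whatever the lens; pixels are square), "cx", "cy" (the principal point, pixels), "origin" and "rotation" of the camera in the world. Camera axes: x right, y down, z forward; pixel columns grow to the right and rows downward; lengths in m; the calibration is good to about 2 mm. A picture is of the moment at which its call begins: read the wrist's pose just before it. camera_info takes no time and is no camera call; for the wrist camera it gives the pose at the moment of the call.
- job_done(): hands the job in, once; it reports no verdict.
The state is a dict: "time": time; "joint_pos": joint angles; "joint_vel": joint speeds; "joint_efforts": joint torques, N m; "tool_pos": TCP position; "tool_rot": TCP orientation; "contact_force": force on the tool from outside, world axes, zero at the start; "ft_torque": the same for the moment, N m; "gripper_width": opening from 0.0 (shut) to 1.0 (fully open).
Only numpy, scipy, OpenCV 4.12 (cv2) and the standard library are available. Lean on these libraries where they do the work, as an engineer would, in place of code of your own. Each camera call takes 0.05 s, during which the arm holds its last target.

TASK

The three inspected items lie in the wrong status trays: the white turned bush belongs in the green tray, the steel vee block in the yellow tray and the orange box in the red tray. Put each the right way up in the middle of its own tray, parking one of them in the empty black tray while you swap, with never two items in one tray; the black tray is empty again at the end. Do not push aside or knock over the small red-capped oiler bottle or the grey cup.

Things in the scene. Friction and masses are not known exactly. Their poses are not given: they have to be found in the camera images.
- bush_mid (a point): White turned bush: a round flange 48 mm across and 6 mm thick below, a round body 34 mm across above it, 28 mm high in all, with a bore. It stands on its flange with its axis upright; grasp across the 34 mm body, which begins 6 mm above its underside. The point is at its centre, 14 mm above its underside; z is its axis, up. At the start it stands in the yellow tray.
- vee_block_mid (a point): Grey steel vee block, 34 mm (its x) by 45 mm (its y), 36 mm high (its z, up), with a V groove in its top. Grasp across the 34 mm faces, so that the fingers close along its x. The point is at its centre, 18 mm above its underside. At the start it stands in the red tray.
- orange_box_mid (a point): Small closed orange carton, 40 mm (its x) by 62 mm (its y), lying flat, 22 mm high (its z, up). Grasp across the 40 mm width, so that the fingers close along its x. The point is at its centre, 11 mm above its underside. At the start it lies in the green tray.
- green_tray: Green square tray, 112 x 112 mm outside, fixed to the table, one colour all over. Its floor is 4 mm above the table, the low rim round it is 4 mm wide and its top is 7 mm above the table, so the inside measures 104 x 104 mm; two small lips stick out 10 mm on opposite sides. Origin at the centre of its underside, on the table; x and y along its sides, z up. The bush belongs here.
- yellow_tray: Yellow square tray, 112 x 112 mm outside, fixed to the table, one colour all over. Its floor is 4 mm above the table, the low rim round it is 4 mm wide and its top is 7 mm above the table, so the inside measures 104 x 104 mm; two small lips stick out 10 mm on opposite sides. Origin at the centre of its underside, on the table; x and y along its sides, z up. The vee block belongs here.
- red_tray: Red square tray, 112 x 112 mm outside, fixed to the table, one colour all over. Its floor is 4 mm above the table, the low rim round it is 4 mm wide and its top is 7 mm above the table, so the inside measures 104 x 104 mm; two small lips stick out 10 mm on opposite sides. Origin at the centre of its underside, on the table; x and y along its sides, z up. The orange box belongs here.
- black_tray: Black square tray, 112 x 112 mm outside, fixed to the table, one colour all over. Its floor is 4 mm above the table, the low rim round it is 4 mm wide and its top is 7 mm above the table, so the inside measures 104 x 104 mm; two small lips stick out 10 mm on opposite sides. Origin at the centre of its underside, on the table; x and y along its sides, z up. The parking place: empty at the start and at the end.
- oiler: Small standing oiler bottle, cream with a red cap and needle, 27 mm across, 102 mm high, loose; a bystander. Origin at the centre of its underside, z up.
- cup: Grey empty cup, 74 mm across at the mouth, 99 mm high, loose, standing upright; a bystander. Origin at the centre of its underside, z up.

How it is judged:
On the way:
1. one of the three items has been set down and let go in the black tray, within 30 mm of its centre (((horizontal distance between bush_mid and black_tray below 0.03 m and height (world z) of bush_mid between 0.014 and 0.022 m and angle between bush_mid's own z axis and vertical below 0.12 rad and linear speed of bush below 0.02 m/s and angular speed of bush below 0.3 rad/s and contact force between the fingers and bush below 0.1 N) or (horizontal distance between vee_block_mid and black_tray below 0.03 m and height (world z) of vee_block_mid between 0.018 and 0.026 m and angle between vee_block_mid's own z axis and vertical below 0.12 rad and linear speed of vee_block below 0.02 m/s and angular speed of vee_block below 0.3 rad/s and contact force between the fingers and vee_block below 0.1 N) or (horizontal distance between orange_box_mid and black_tray below 0.03 m and height (world z) of orange_box_mid between 0.011 and 0.019 m and angle between orange_box_mid's own z axis and vertical below 0.12 rad and linear speed of orange_box below 0.02 m/s and angular speed of orange_box below 0.3 rad/s and contact force between the fingers and orange_box below 0.1 N))), for 0.2 s.
At the end, for the whole second after the job is handed in: Bush in the green, vee block in the yellow and orange box in the red tray, each within 15 mm of the tray's centre (horizontally), upright (within 0.12 rad) on the tray's floor (height within 4 mm), released and at rest (horizontal distance between bush_mid and green_tray below 0.015 m and height (world z) of bush_mid between 0.014 and 0.022 m and angle between each of bush_mid, vee_block_mid, orange_box_mid's own z axis and vertical below 0.12 rad and linear speed of each of bush, vee_block, orange_box below 0.02 m/s and angular speed of each of bush, vee_block, orange_box below 0.3 rad/s and contact force between the fingers and bush below 0.1 N and horizontal distance between vee_block_mid and yellow_tray below 0.015 m and height (world z) of vee_block_mid between 0.018 and 0.026 m and contact force between the fingers and vee_block below 0.1 N and horizontal distance between orange_box_mid and red_tray below 0.015 m and height (world z) of orange_box_mid between 0.011 and 0.019 m and contact force between the fingers and orange_box below 0.1 N); the robot touches nothing.
It fails at once if two items lie in one tray (centres less than 75 mm apart with both down at tray height) ((horizontal distance between bush_mid and vee_block_mid below 0.075 m and height (world z) of each of bush_mid, vee_block_mid below 0.032 m) or (horizontal distance between bush_mid and orange_box_mid below 0.075 m and height (world z) of each of bush_mid, orange_box_mid below 0.032 m) or (horizontal distance between vee_block_mid and orange_box_mid below 0.075 m and height (world z) of each of vee_block_mid, orange_box_mid below 0.032 m)).
It fails at once if the oiler is pushed more than 30 mm or tipped by more than 0.35 rad (distance of oiler from where it was at the start of the episode above 0.03 m or angle between oiler's own z axis and vertical above 0.35 rad).
It fails at once if the cup is pushed more than 30 mm or tipped by more than 0.35 rad (distance of cup from where it was at the start of the episode above 0.03 m or angle between cup's own z axis and vertical above 0.35 rad).
It also fails if it takes over 106 s, if anything falls off the work surface, if the arm or the gripper's body presses on something with over 40 N, if the wrist force passes 120 N, or if a joint passes its speed limit or range.

## Working session

There is one attempt and no reset: what is moved stays moved. The work goes in short steps, Python scripts to look and compute and a shell command to move; the robot and the scene stay as the last step left them, time stands still between calls to the robot, and variables do not carry over. Pictures are saved under pics/ and viewed, and the job is handed in when it is done.

```bash
ls; mkdir -p pics; python3 - <<'E'
from plant import *
import cv2
s=state();print(s)
for n in("scene","top","wrist"):
    i=camera_info(n);print(n,i)
    cv2.imwrite(f"pics/{n}0.png",grab_frame(n))
E
```

```text
pics
{'time': 0.0, 'joint_pos': array([-1.31197849e+00,  5.33739909e-02,  1.61426254e+00,  9.06593409e-06,
        1.47600685e+00, -1.18981600e-01]), 'joint_vel': array([ 8.89674788e-04,  2.56178424e-04,  1.32821005e-03, -3.55471843e-05,
       -1.44776195e-03, -1.10267122e-03]), 'joint_efforts': array([ 1.53583380e-03, -3.93687057e+01, -3.70173633e+01,  3.48802007e-05,
        7.18845418e-03, -8.95873029e-06]), 'tool_pos': array([ 0.23040338, -0.58032372,  0.23007119]), 'tool_rot': array([-6.76024510e-04,  8.27306999e-01, -5.61749123e-01, -7.70963566e-04]), 'contact_force': array([-0.22161685,  0.02529511, -0.61141026]), 'ft_torque': array([-0.06411381,  0.02611676,  0.00782509]), 'gripper_width': 0.9994371041151168}
scene {'vertical_fov': 46.43631988602122, 'cx': 315.23204019289483, 'cy': 244.79703381662563, 'origin': array([ 0.09335296, -0.94634615,  0.86699511]), 'rotation': array([-0.41592793,  0.8792168 , -0.21010236,  0.09919062])}
top {'vertical_fov': 42.50099004513574, 'cx': 319.25406011359917, 'cy': 237.84416166342814, 'origin': array([ 0.32795018, -0.05741353,  1.47886583]), 'rotation': array([ 0.05582312, -0.70141564,  0.70821728, -0.05769016])}
wrist {'vertical_fov': 62.64137928603819, 'cx': 314.12315038535695, 'cy': 241.94094217637698, 'origin': array([ 0.29078774, -0.55535204,  0.37264289]), 'rotation': array([ 0.10692748,  0.81987592, -0.55759416, -0.07388328])}
```

View pics/scene0.png

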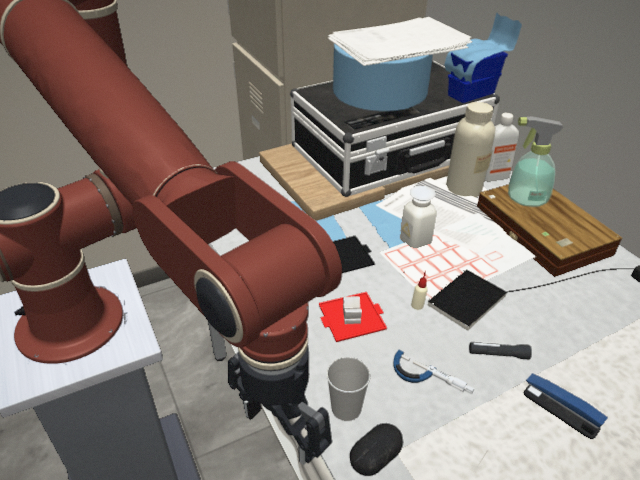

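View pics/top0.png

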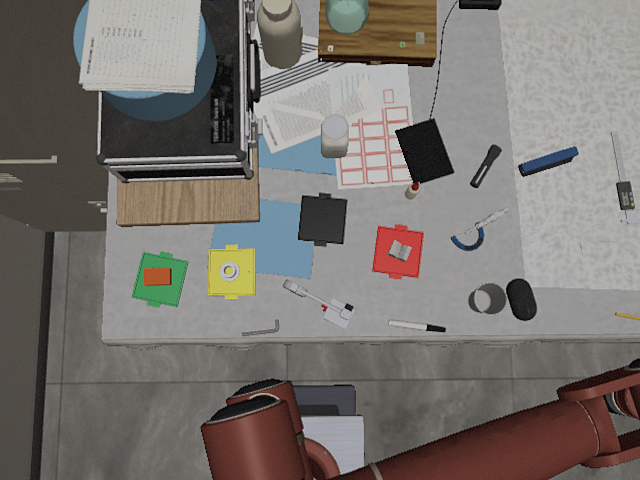

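View pics/wrist0.png

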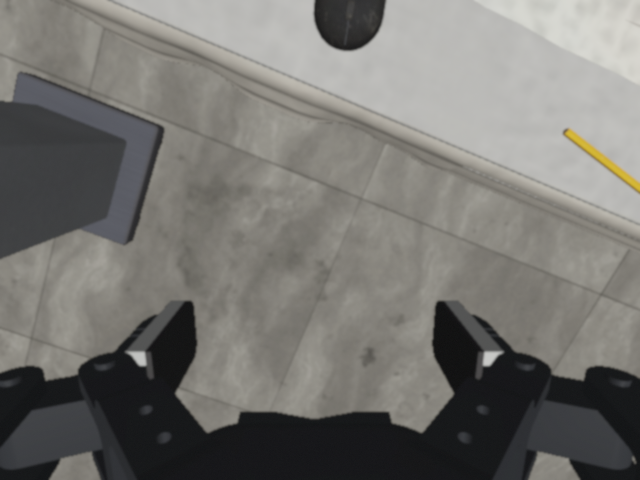

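```bash
cat > h.py <<'E'
import numpy as np, cv2
from plant import *
from scipy.spatial.transform import Rotation as R
def q2R(q): return R.from_quat([q[1],q[2],q[3],q[0]]).as_matrix()
def ray(ci,px,z):
    f=240/np.tan(np.radians(ci["vertical_fov"])/2)
    px=np.atleast_2d(np.asarray(px,float))
    d=np.c_[(px[:,0]-ci["cx"])/f,(px[:,1]-ci["cy"])/f,np.ones(len(px))]@q2R(ci["rotation"]).T
    o=np.asarray(ci["origin"]); t=(z-o[2])/d[:,2]
    return (o+t[:,None]*d)[:,:2]
def rect(P):  # min area rect in mm
    r=cv2.minAreaRect((P*1000).astype(np.float32)); b=cv2.boxPoints(r)
    e=b[1]-b[0];e2=b[2]-b[1]
    if np.hypot(*e2)>np.hypot(*e): e,e2=e2,e
    return np.array(r[0])/1000,(np.hypot(*e),np.hypot(*e2)),np.degrees(np.arctan2(e[1],e[0]))%180
def biggest(m):
    c,_=cv2.findContours(m.astype(np.uint8),cv2.RETR_EXTERNAL,cv2.CHAIN_APPROX_NONE)
    return max(c,key=cv2.contourArea)[:,0,:]
E
python3 - <<'E'
from h import *
ci=camera_info("top"); im=cv2.imread("pics/top0.png")
hsv=cv2.cvtColor(im,cv2.COLOR_BGR2HSV);H,S,V=cv2.split(hsv)
def win(m,x0,y0,x1,y1):
    w=np.zeros_like(m);w[y0:y1,x0:x1]=1;return m&w
g=lambda n,m,z,w:print(n,*[np.round(v,4) for v in rect(ray(ci,biggest(win(m.astype(np.uint8),*w)),z))])
g("green",(H>45)&(H<80)&(S>120),.007,(120,230,200,320))
g("yellow",(H>22)&(H<38)&(S>120),.007,(195,230,270,315))
g("red",((H<5)|(H>174))&(S>150),.007,(365,215,435,290))
g("black",(V<75),.007,(290,185,360,255))
g("box",((H<14))&(S>120),.026,(140,260,180,300))
g("bush",(S<60)&(V>120),.032,(212,255,250,287))
g("vee",(S<90),.030,(383,236,418,266))
cv2.imwrite("pics/z1.png",np.hstack([cv2.resize(im[y:y+60,x:x+60],(390,390),interpolation=cv2.INTER_CUBIC) for x,y in((201,241),(370,221))]))
print("oiler",ray(ci,[[410,196]],.0),ray(ci,[[414,186]],.1),"cup",ray(ci,[489,298],.099),ray(ci,[486,302],0))
E
```

```text
green [0.4708 0.3201] [129.4894 110.0125] 168.0289
yellow [0.4873 0.1496] [128.1496 110.0202] 1.0904
red [ 0.532  -0.2509] [129.3065 110.419 ] 171.5724
black [ 0.6124 -0.0697] [129.7656 110.1172] 174.123
box [0.4754 0.3213] [61.3815 40.0558] 92.0391
bush [0.4849 0.1502] [46.181 45.581] 135.1483
vee [ 0.5304 -0.2517] [46.604 38.905] 65.821
oiler [[ 0.66961584 -0.28632892]] [[ 0.66993207 -0.28081725]] cup [[ 0.41206094 -0.4395243 ]] [[ 0.40864109 -0.45925728]]
```

View pics/z1.png

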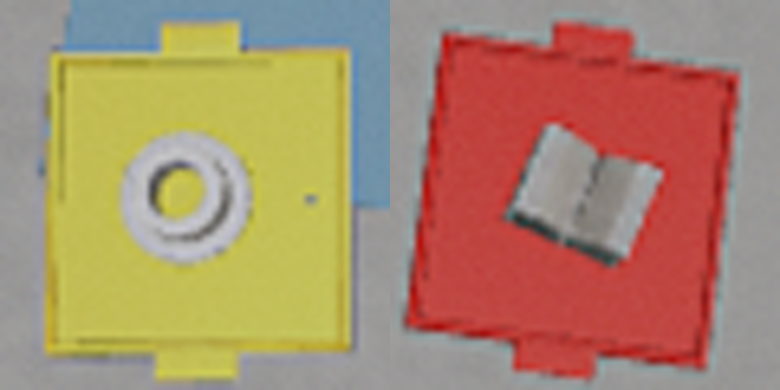

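```bash
cat > go.py <<'E'
import sys
from h import *
# go.py x y z [yawdeg]
a=list(map(float,sys.argv[1:])); s=state(); M=q2R(s["tool_rot"]); p=s["tool_pos"]
yaw=np.degrees(np.arctan2(M[1,0],M[0,0]))
print("t %.2f pos %s yaw %.1f tilt %.2f j1 %.2f j6 %.2f w %.2f"%(s["time"],np.round(p,4),yaw,np.degrees(np.arccos(-M[2,2])),s["joint_pos"][0],s["joint_pos"][5],s["gripper_width"]))
tgt=yaw if len(a)<4 else a[3]
d=(tgt-yaw+90)%180-90
c,si=np.cos(np.radians(yaw+d)),np.sin(np.radians(yaw+d))
Mt=np.array([[c,si,0],[si,-c,0],[0,0,-1.]])
print("turn about tool z (rad): %.3f"%(-np.radians(d)))
v=np.array(a[:3])-p
print("shift after turn:",np.round(Mt.T@v,4)," len %.3f"%np.linalg.norm(v))
E
python3 go.py .532 -.2525 .20 -24.2
```

```text
t 0.15 pos [ 0.2304 -0.5805  0.2303] yaw -68.4 tilt 0.09 j1 -1.31 j6 -0.12 w 1.00
turn about tool z (rad): -0.771
shift after turn: [ 0.1406 -0.4228  0.0303]  len 0.447
```

```bash
python3 -m inch '0 0 0 0 0 -0.11 0; 0 0 0 0 0 -0.11 0; 0 0 0 0 0 -0.11 0; 0 0 0 0 0 -0.11 0; 0 0 0 0 0 -0.11 0; 0 0 0 0 0 -0.11 0; 0 0 0 0 0 -0.11 0; 0.01 -0.03 0 0 0 0 0; 0.01 -0.03 0 0 0 0 0; 0.01 -0.03 0 0 0 0 0'; python3 -m inch '0.01 -0.03 0 0 0 0 0; 0.01 -0.03 0 0 0 0 0; 0.01 -0.03 0 0 0 0 0; 0.01 -0.03 0 0 0 0 0; 0.01 -0.03 0 0 0 0 0; 0.01 -0.03 0 0 0 0 0; 0.01 -0.03 0 0 0 0 0; 0.01 -0.03 0 0 0 0 0; 0.01 -0.03 0 0 0 0 0; 0 0 0 0 0 0 0'; python3 go.py .532 -.2525 .20 -24.2
```

```text
time: 0.98
tool_pos: [0.295, -0.5103, 0.2307]
tool_rot: [-0.0, 0.978, -0.211, -0.0]
contact_force: [0.7, 0.5, 0.3]
gripper_width: 1.001
time: 1.82
tool_pos: [0.4903, -0.298, 0.2309]
tool_rot: [-0.001, 0.978, -0.207, 0.0]
contact_force: [0.4, -0.1, 1.0]
gripper_width: 0.999
t 1.82 pos [ 0.4903 -0.298   0.2309] yaw -23.9 tilt 0.13 j1 -0.68 j6 -0.26 w 1.00
turn about tool z (rad): 0.005
shift after turn: [ 0.0194 -0.0586  0.0309]  len 0.069
```

```bash
python3 -m inch '0.01 -0.03 0.01 0 0 0 0; 0.01 -0.028 0.02 0 0 0 0; 0 0 0 0 0 0 0.2;0 0 0 0 0 0 0.2'; python3 - <<'E'
from h import *
ci=camera_info("wrist");im=grab_frame("wrist");cv2.imwrite("pics/w1.png",im)
hsv=cv2.cvtColor(im,cv2.COLOR_BGR2HSV);H,S,V=cv2.split(hsv)
m=(((H<8)|(H>172))&(S>150)).astype(np.uint8)
b=biggest(m);print("red",*rect(ray(ci,b,.007)))
np.save("ci1.npy",np.array([0])); print(ci)
E
python3 go.py .532 -.2525 .02 -24.2
```

```text
time: 2.15
tool_pos: [0.5293, -0.256, 0.1992]
tool_rot: [-0.001, 0.978, -0.209, -0.002]
contact_force: [-0.1, -0.0, 0.6]
gripper_width: 0.799
red [ 0.53321368 -0.24966707] (np.float32(129.60371), np.float32(109.73386)) 171.26364
{'vertical_fov': 62.64137928603819, 'cx': 314.12315038535695, 'cy': 241.94094217637698, 'origin': array([ 0.55618764, -0.19559455,  0.34164166]), 'rotation': array([ 0.1266103 ,  0.96952597, -0.20768494, -0.02926078])}
t 2.20 pos [ 0.5294 -0.2571  0.2005] yaw -24.2 tilt 0.10 j1 -0.58 j6 -0.16 w 0.80
turn about tool z (rad): 0.000
shift after turn: [ 0.0005 -0.0053  0.1805]  len 0.181
```

View pics/w1.png

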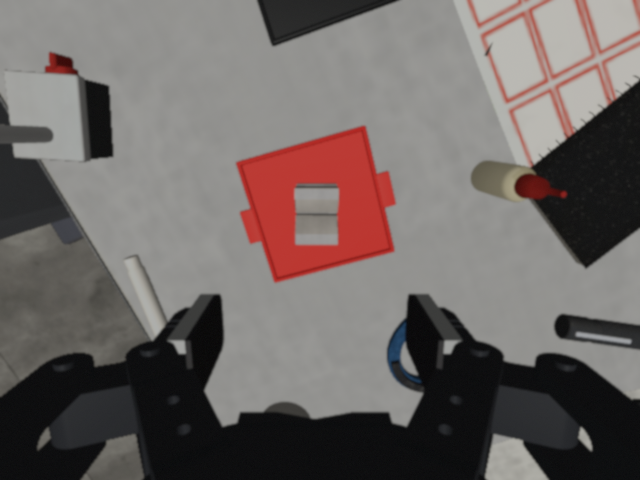

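```bash
python3 - <<'E'
from h import *
# vee centre from wrist picture with that moment's camera
print(ray(dict(vertical_fov=62.64137928603819,cx=314.123,cy=241.941,origin=[.55618764,-.19559455,.34164166],rotation=[.1266103,.96952597,-.20768494,-.02926078]),[[316,215.5]],.040))
E
python3 -m inch '0 -0.005 0.035 0 0 0 0.25; 0 0 0.035 0 0 0 0.25; 0 0 0.035 0 0 0 0.25; 0 0 0.035 0 0 0 0.25;0 0 0.025 0 0 0 0.25; 0 0 0 0 0 0 0.25'; python3 go.py .532 -.2525 .013 -24.2
```

```text
[[ 0.53211596 -0.24963277]]
time: 2.7
tool_pos: [0.5273, -0.2515, 0.0305]
tool_rot: [-0.002, 0.978, -0.211, -0.005]
contact_force: [-0.5, 1.2, -0.5]
gripper_width: 0.747
t 2.70 pos [ 0.5273 -0.2515  0.0305] yaw -24.3 tilt 0.61 j1 -0.57 j6 -0.15 w 0.75
turn about tool z (rad): -0.002
shift after turn: [ 0.0047 -0.001   0.0175]  len 0.018
```

```bash
python3 -m inch '0 0 0 0 0 0 0.25; 0 0 0 0 0 0 0.25'; python3 go.py .532 -.251 .013 -24.2
```

```text
time: 2.87
tool_pos: [0.533, -0.2543, 0.0389]
tool_rot: [0.001, 0.978, -0.21, 0.002]
contact_force: [-0.1, 0.0, 0.5]
gripper_width: 0.748
t 2.87 pos [ 0.533  -0.2543  0.0389] yaw -24.3 tilt 0.22 j1 -0.57 j6 -0.15 w 0.75
turn about tool z (rad): -0.002
shift after turn: [-0.0023 -0.0026  0.0259]  len 0.026
```

```bash
python3 -m inch '-0.001 -0.002 0.01 0 0 0 0.25; 0 0 0.01 0 0 0 0.25; 0 0 0.005 0 0 0 0.25; 0 0 0 0 0 0 0.25; 0 0 0 0 0 0 0.25;0 0 0 0 0 0 0.25'; python3 go.py .532 -.251 .013 -24.2
```

```text
time: 3.37
tool_pos: [0.5319, -0.2505, 0.0114]
tool_rot: [0.0, 0.978, -0.21, 0.0]
contact_force: [-1.0, -0.1, -0.1]
gripper_width: 0.745
t 3.37 pos [ 0.5319 -0.2505  0.0114] yaw -24.2 tilt 0.01 j1 -0.57 j6 -0.14 w 0.74
turn about tool z (rad): -0.001
shift after turn: [ 0.0003  0.0005 -0.0016]  len 0.002
```

Close.

```bash
python3 -m inch '0 0 0 0 0 0 0.5; 0 0 0 0 0 0 0.7; 0 0 0 0 0 0 1; 0 0 0 0 0 0 1; 0 0 0 0 0 0 1; 0 0 0 0 0 0 1; 0 0 0 0 0 0 1;0 0 0 0 0 0 1'; python3 -m inch '0 0 -0.01 0 0 0 1; 0 0 -0.02 0 0 0 1; 0 0 -0.03 0 0 0 1; 0 0 -0.03 0 0 0 1; 0 0 -0.03 0 0 0 1; 0 0 -0.02 0 0 0 1; 0 0 -0.01 0 0 0 1';python3 go.py .6124 -.0697 .15 -24.2
```

```text
time: 4.03
tool_pos: [0.5324, -0.2508, 0.012]
tool_rot: [0.0, 0.978, -0.21, 0.001]
contact_force: [1.1, -0.6, 4.0]
gripper_width: 0.388
time: 4.62
tool_pos: [0.5321, -0.2507, 0.164]
tool_rot: [0.0, 0.978, -0.21, 0.001]
contact_force: [-0.5, -0.8, -3.2]
gripper_width: 0.386
t 4.62 pos [ 0.5321 -0.2507  0.164 ] yaw -24.2 tilt 0.14 j1 -0.57 j6 -0.14 w 0.39
turn about tool z (rad): -0.001
shift after turn: [-0.0009 -0.198   0.014 ]  len 0.198
```

```bash
python3 -m inch '0 -0.01 0 0 0 0 1; 0 -0.02 0 0 0 0 1; 0 -0.03 0 0 0 0 1; 0 -0.03 0 0 0 0 1; 0 -0.03 0 0 0 0 1; 0 -0.03 0 0 0 0 1; 0 -0.022 0 0 0 0 1; 0 -0.016 0.01 0 0 0 1; 0 -0.01 0.02 0 0 0 1; 0 0 0.03 0 0 0 1'; python3 -m inch '0 0 0.03 0 0 0 1; 0 0 0.02 0 0 0 1; 0 0 0.01 0 0 0 1; 0 0 0 0 0 0 1; 0 0 0 0 0 0 1';python3 go.py .6124 -.0697 .0135 -24.2
```

```text
time: 5.45
tool_pos: [0.6142, -0.067, 0.1009]
tool_rot: [-0.001, 0.978, -0.209, 0.001]
contact_force: [1.8, 0.0, -2.9]
gripper_width: 0.386
time: 5.87
tool_pos: [0.612, -0.0693, 0.0399]
tool_rot: [-0.0, 0.978, -0.21, -0.001]
contact_force: [0.2, 0.1, -2.6]
gripper_width: 0.382
t 5.87 pos [ 0.612  -0.0693  0.0399] yaw -24.2 tilt 0.17 j1 -0.23 j6 0.19 w 0.38
turn about tool z (rad): -0.001
shift after turn: [0.0006 0.0002 0.0264]  len 0.026
```

```bash
python3 -m inch '0 0 0.012 0 0 0 1; 0 0 0.008 0 0 0 1; 0 0 0.004 0 0 0 1; 0 0 0.002 0 0 0 1; 0 0 0 0 0 0 1; 0 0 0 0 0 0 1'; python3 go.py .6124 -.0697 .0125 -24.2
```

```text
time: 6.37
tool_pos: [0.6132, -0.0699, 0.0155]
tool_rot: [-0.0, 0.978, -0.21, 0.0]
contact_force: [0.2, -0.2, -3.9]
gripper_width: 0.389
t 6.37 pos [ 0.6132 -0.0699  0.0155] yaw -24.2 tilt 0.02 j1 -0.23 j6 0.19 w 0.39
turn about tool z (rad): -0.001
shift after turn: [-0.0008  0.0001  0.003 ]  len 0.003
```

```bash
python3 -m inch '0 0 0.0015 0 0 0 1; 0 0 0.0015 0 0 0 1; 0 0 0 0 0 0 1; 0 0 0 0 0 0 1'; python3 -m inch '0 0 0 0 0 0 0.5; 0 0 0 0 0 0 0.4; 0 0 0 0 0 0 0.3; 0 0 0 0 0 0 0.2; 0 0 0 0 0 0 0.2; 0 0 0 0 0 0 0.2'; python3 go.py .6124 -.0697 .17
```

```text
time: 6.7
tool_pos: [0.613, -0.0699, 0.0124]
tool_rot: [0.0, 0.978, -0.21, 0.0]
contact_force: [-0.1, 0.3, -4.0]
gripper_width: 0.385
time: 7.2
tool_pos: [0.6133, -0.0699, 0.0127]
tool_rot: [0.0, 0.978, -0.21, 0.0]
contact_force: [-0.7, -0.6, -0.3]
gripper_width: 0.8
t 7.20 pos [ 0.6133 -0.0699  0.0127] yaw -24.2 tilt 0.04 j1 -0.23 j6 0.19 w 0.80
turn about tool z (rad): -0.000
shift after turn: [-9.000e-04  1.000e-04 -1.573e-01]  len 0.157
```

```bash
python3 -m inch '0 0 -0.01 0 0 0 0.2; 0 0 -0.02 0 0 0 0; 0 0 -0.03 0 0 0 0; 0 0 -0.03 0 0 0 0; 0 0 -0.03 0 0 -0.09 0; 0 0 -0.02 0 0 -0.09 0; 0 0 -0.012 0 0 -0.09 0; 0 0 0 0 0 -0.09 0; 0 0 0 0 0 -0.09 0; 0 0 0 0 0 0 0'; python3 go.py .4754 .3213 .17 2
```

```text
time: 8.03
tool_pos: [0.6133, -0.0699, 0.1657]
tool_rot: [0.0, 1.0, 0.014, 0.001]
contact_force: [0.4, -0.2, 0.0]
gripper_width: 0.996
t 8.03 pos [ 0.6133 -0.0699  0.1657] yaw 1.6 tilt 0.09 j1 -0.23 j6 -0.26 w 1.00
turn about tool z (rad): -0.006
shift after turn: [-0.1242 -0.3958 -0.0043]  len 0.415
```

```bash
python3 - <<'E'
from h import *
cv2.imwrite("pics/top1.png",grab_frame("top"))
E
```

```text
(no output)
```

View pics/top1.png

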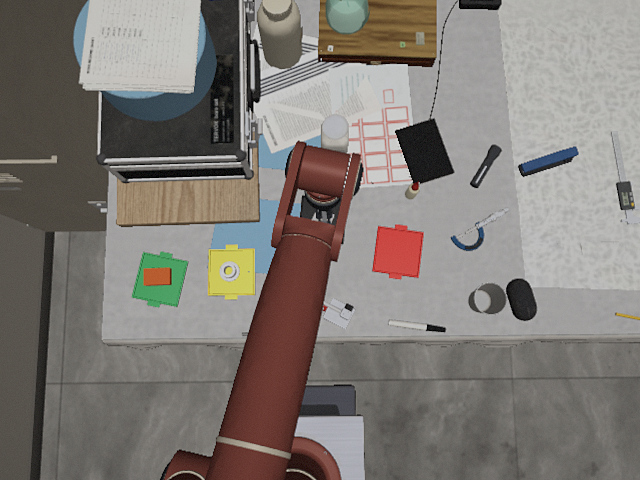

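```bash
python3 -m inch '-0.003 -0.01 0 0 0 0 0; -0.0065 -0.0205 0 0 0 0 0; -0.0095 -0.0305 0 0 0 0 0; -0.0095 -0.0305 0 0 0 0 0; -0.0095 -0.0305 0 0 0 0 0; -0.0095 -0.0305 0 0 0 0 0; -0.0095 -0.0305 0 0 0 0 0; -0.0095 -0.0305 0 0 0 0 0; -0.0095 -0.0305 0 0 0 0 0; -0.0095 -0.0305 0 0 0 0 0'; python3 -m inch '-0.0095 -0.0305 0 0 0 0 0; -0.0095 -0.0305 0 0 0 0 0; -0.0095 -0.0305 0 0 0 0 0; -0.0065 -0.0205 0 0 0 0 0; -0.003 -0.01 0 0 0 0 0.2; 0 0 0 0 0 0 0.2; 0 0 0 0 0 0 0.2'; python3 - <<'E'
from h import *
ci=camera_info("wrist");im=grab_frame("wrist");cv2.imwrite("pics/w2.png",im)
hsv=cv2.cvtColor(im,cv2.COLOR_BGR2HSV);H,S,V=cv2.split(hsv)
print("green",*rect(ray(ci,biggest((H>45)&(H<80)&(S>120)),.007)))
print("box",*rect(ray(ci,biggest((H<14)&(S>150)),.026)))
E
python3 go.py .4754 .3213 .01 2
```

```text
time: 8.92
tool_pos: [0.5187, 0.2041, 0.1642]
tool_rot: [-0.0, 1.0, 0.013, -0.0]
contact_force: [0.1, -0.7, -0.2]
gripper_width: 0.997
time: 9.5
tool_pos: [0.4786, 0.323, 0.1641]
tool_rot: [0.0, 1.0, 0.014, -0.0]
contact_force: [-0.7, 0.6, 0.2]
gripper_width: 0.799
green [0.47212146 0.32265338] (np.float32(129.38484), np.float32(109.51877)) 167.6345
box [0.47699997 0.32626395] (np.float32(61.130733), np.float32(38.358936)) 91.4663
t 9.55 pos [0.4789 0.3224 0.1641] yaw 1.5 tilt 0.04 j1 0.46 j6 0.44 w 0.80
turn about tool z (rad): -0.009
shift after turn: [-0.0036  0.001   0.1541]  len 0.154
```

View pics/w2.png

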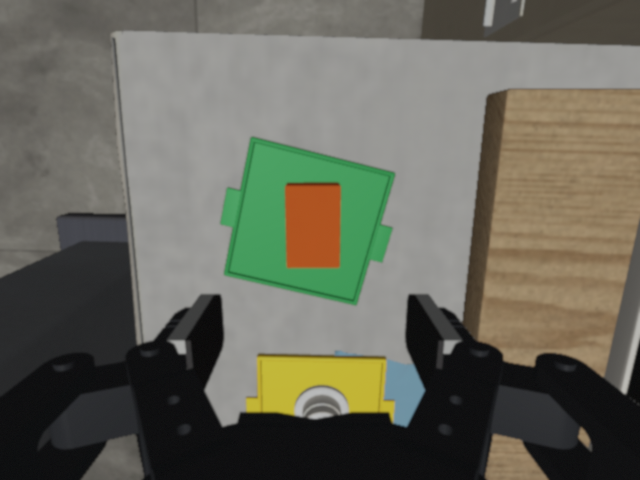

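```bash
python3 -m inch '-0.001 -0.001 0.01 0 0 0 0.25; -0.001 -0.001 0.02 0 0 0 0.25; -0.001 0 0.025 0 0 0 0.25; 0 0 0.025 0 0 0 0.25; 0 0 0.025 0 0 0 0.25; 0 0 0.02 0 0 0 0.25; 0 0 0.01 0 0 0 0.25; 0 0 0.006 0 0 0 0.25; 0 0 0.003 0 0 0 0.25; 0 0 0 0 0 0 0.25'; python3 go.py .476 .324 .0095 2
```

```text
time: 10.38
tool_pos: [0.4762, 0.3248, 0.0204]
tool_rot: [-0.0, 1.0, 0.013, 0.0]
contact_force: [-0.2, 0.0, -0.8]
gripper_width: 0.749
t 10.38 pos [0.4762 0.3248 0.0204] yaw 1.5 tilt 0.02 j1 0.47 j6 0.44 w 0.75
turn about tool z (rad): -0.009
shift after turn: [-0.0003  0.0008  0.0109]  len 0.011
```

```bash
python3 -m inch '0 0 0.005 0 0 0 0.25; 0 0 0.004 0 0 0 0.25; 0 0 0.002 0 0 0 0.25; 0 0 0 0 0 0 0.25; 0 0 0 0 0 0 0.25'; python3 -m inch '0 0 0 0 0 0 0.4; 0 0 0 0 0 0 0.5; 0 0 0 0 0 0 0.6;0 0 0 0 0 0 0.8;0 0 0 0 0 0 1;0 0 0 0 0 0 1;0 0 0 0 0 0 1;0 0 0 0 0 0 1;0 0 0 0 0 0 1'; python3 -m inch '0 0 -0.01 0 0 0 1; 0 0 -0.02 0 0 0 1; 0 0 -0.03 0 0 0 1; 0 0 -0.03 0 0 0 1; 0 0 -0.03 0 0 0 1; 0 0 -0.02 0 0 0 1; 0 0 -0.01 0 0 0 1';python3 go.py .5326 -.2503 .16
```

```text
time: 10.8
tool_pos: [0.4758, 0.3252, 0.0094]
tool_rot: [-0.0, 1.0, 0.014, 0.0]
contact_force: [-0.1, 0.2, -0.3]
gripper_width: 0.752
time: 11.55
tool_pos: [0.4764, 0.3254, 0.01]
tool_rot: [-0.0, 1.0, 0.013, 0.001]
contact_force: [0.3, 0.6, 5.2]
gripper_width: 0.451
time: 12.13
tool_pos: [0.4768, 0.3256, 0.1628]
tool_rot: [-0.001, 1.0, 0.014, 0.002]
contact_force: [0.4, 1.1, -0.6]
gripper_width: 0.452
t 12.13 pos [0.4768 0.3256 0.1628] yaw 1.6 tilt 0.25 j1 0.47 j6 0.44 w 0.45
turn about tool z (rad): -0.000
shift after turn: [0.0402 0.5772 0.0028]  len 0.579
```

```bash
python3 -m inch '0 0.011 0 0 0 0 1; 0 0.021 0 0 0 0 1; 0.0025 0.032 0 0 0 0 1; 0.0025 0.032 0 0 0 0 1; 0.0025 0.032 0 0 0 0 1; 0.0025 0.032 0 0 0 0 1; 0.0025 0.032 0 0 0 0 1; 0.0025 0.032 0 0 0 0 1; 0.0025 0.032 0 0 0 0 1; 0.0025 0.032 0 0 0 0 1'; python3 -m inch '0.0025 0.032 0 0 0 0 1; 0.0025 0.032 0 0 0 0 1; 0.0025 0.032 0 0 0 0 1; 0.0025 0.032 0 0 0 0 1; 0.0025 0.032 0 0 0 0 1; 0.0025 0.032 0 0 0 0 1; 0.0025 0.032 0 0 0 0 1; 0.0025 0.032 0 0 0 0 1; 0 0.021 0 0 0 0 1; 0 0.011 0 0 0 0 1'; python3 -m inch '0 0 0.01 0 0 0 1; 0 0 0.02 0 0 0 1; 0 0 0.03 0 0 0 1; 0 0 0.03 0 0 0 1; 0 0 0.02 0 0 0 1; 0 0 0.01 0 0 0 1; 0 0 0 0 0 0 1'; python3 go.py .5326 -.2503 .011
```

```text
time: 12.97
tool_pos: [0.5014, 0.0357, 0.1564]
tool_rot: [-0.0, 1.0, 0.013, -0.002]
contact_force: [0.7, 0.9, -0.4]
gripper_width: 0.452
time: 13.8
tool_pos: [0.5292, -0.2519, 0.1563]
tool_rot: [-0.001, 1.0, 0.012, -0.002]
contact_force: [-0.1, 0.4, -0.5]
gripper_width: 0.453
time: 14.38
tool_pos: [0.5283, -0.2466, 0.0347]
tool_rot: [-0.002, 1.0, 0.014, -0.003]
contact_force: [-0.3, 0.4, -1.4]
gripper_width: 0.451
t 14.38 pos [ 0.5283 -0.2466  0.0347] yaw 1.6 tilt 0.48 j1 -0.56 j6 -0.59 w 0.45
turn about tool z (rad): -0.000
shift after turn: [0.0042 0.0038 0.0237]  len 0.024
```

```bash
python3 -m inch '0.001 0.001 0 0 0 0 1; 0.001 0.001 0 0 0 0 1; 0 0 0 0 0 0 1; 0 0 0 0 0 0 1';python3 go.py .5326 -.2503 .011
```

```text
time: 14.72
tool_pos: [0.5347, -0.2523, 0.0413]
tool_rot: [0.001, 1.0, 0.014, 0.001]
contact_force: [0.2, -0.4, -1.5]
gripper_width: 0.451
t 14.72 pos [ 0.5347 -0.2523  0.0413] yaw 1.5 tilt 0.20 j1 -0.57 j6 -0.59 w 0.45
turn about tool z (rad): -0.000
shift after turn: [-0.0021 -0.0021  0.0303]  len 0.030
```

```bash
python3 -m inch '-0.002 -0.002 0.01 0 0 0 1; 0 0 0.008 0 0 0 1; 0 0 0.006 0 0 0 1; 0 0 0.003 0 0 0 1; 0 0 0.001 0 0 0 1; 0 0 0 0 0 0 1; 0 0 0 0 0 0 1';python3 go.py .5326 -.2503 .0105
```

```text
time: 15.3
tool_pos: [0.5314, -0.2497, 0.0112]
tool_rot: [-0.0, 1.0, 0.013, -0.0]
contact_force: [-0.2, -0.3, -1.2]
gripper_width: 0.449
t 15.30 pos [ 0.5314 -0.2497  0.0112] yaw 1.5 tilt 0.00 j1 -0.57 j6 -0.59 w 0.45
turn about tool z (rad): -0.000
shift after turn: [0.0012 0.0006 0.0007]  len 0.002
```

```bash
python3 -m inch '0 0 0.001 0 0 0 1; 0 0 0 0 0 0 1; 0 0 0 0 0 0 0.5; 0 0 0 0 0 0 0.4; 0 0 0 0 0 0 0.3; 0 0 0 0 0 0 0.2; 0 0 0 0 0 0 0.2; 0 0 0 0 0 0 0.2'; python3 -m inch '0 0 -0.01 0 0 0 0.2; 0 0 -0.02 0 0 0 0.1; 0 0 -0.03 0 0 0 0; 0 0 -0.03 0 0 0 0; 0 0 -0.03 0 0 0 0; 0 0 -0.02 0 0 0 0; 0 0 -0.01 0 0 0 0;0 0 0 0 0 0 0';python3 - <<'E'
from h import *
ci=camera_info("wrist");im=grab_frame("wrist");cv2.imwrite("pics/w3.png",im)
hsv=cv2.cvtColor(im,cv2.COLOR_BGR2HSV);H,S,V=cv2.split(hsv)
E
python3 go.py .487 .154 .16
```

```text
time: 15.97
tool_pos: [0.5314, -0.2497, 0.0104]
tool_rot: [0.0, 1.0, 0.014, 0.0]
contact_force: [-0.9, -0.9, 0.0]
gripper_width: 0.8
time: 16.63
tool_pos: [0.533, -0.2507, 0.1643]
tool_rot: [0.002, 1.0, 0.014, 0.003]
contact_force: [0.9, -0.1, 0.1]
gripper_width: 1.004
t 16.68 pos [ 0.5319 -0.25    0.1617] yaw 1.5 tilt 0.15 j1 -0.57 j6 -0.59 w 1.00
turn about tool z (rad): -0.000
shift after turn: [-0.034  -0.405   0.0017]  len 0.406
```

View pics/w3.png

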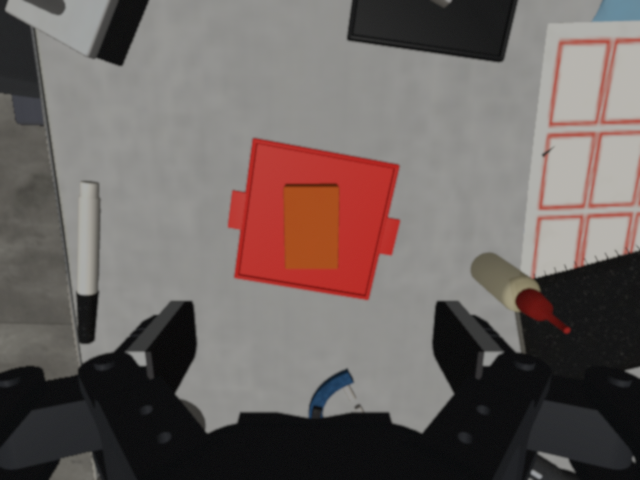

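```bash
python3 -m inch '0 -0.01 0 0 0 0 0; 0 -0.021 0 0 0 0 0; -0.003 -0.031 0 0 0 0 0; -0.003 -0.031 0 0 0 0 0; -0.003 -0.031 0 0 0 0 0; -0.003 -0.031 0 0 0 0 0; -0.003 -0.031 0 0 0 0 0; -0.003 -0.031 0 0 0 0 0; -0.003 -0.031 0 0 0 0 0; -0.003 -0.031 0 0 0 0 0'; python3 -m inch '-0.003 -0.031 0 0 0 0 0; -0.003 -0.031 0 0 0 0 0; -0.003 -0.031 0 0 0 0 0; 0 -0.021 0 0 0 0 0; 0 -0.012 0 0 0 0 0.2; 0 0 0 0 0 0 0.2; 0 0 0 0 0 0 0.2;0 0 0 0 0 0 0.2'; python3 - <<'E'
from h import *
ci=camera_info("wrist");im=grab_frame("wrist");cv2.imwrite("pics/w4.png",im)
hsv=cv2.cvtColor(im,cv2.COLOR_BGR2HSV);H,S,V=cv2.split(hsv)
m=(H>20)&(H<38)&(S>120);b=biggest(m)
print("yellow",*rect(ray(ci,b,.007)))
f=np.zeros_like(H);cv2.fillPoly(f,[b],1);f=cv2.erode(f,np.ones((9,9)))
b=biggest((f>0)&~m);print("bush px",b.min(0),b.max(0),*rect(ray(ci,b,.010)))
E
python3 go.py .487 .153 .013
```

```text
time: 17.52
tool_pos: [0.4975, 0.0307, 0.1575]
tool_rot: [-0.0, 1.0, 0.014, -0.002]
contact_force: [-0.4, 0.2, 0.3]
gripper_width: 1.002
time: 18.18
tool_pos: [0.4871, 0.1534, 0.1594]
tool_rot: [0.0, 1.0, 0.013, -0.001]
contact_force: [0.2, 0.1, 0.2]
gripper_width: 0.801
yellow [0.48777789 0.15158127] (np.float32(130.45708), np.float32(110.663765)) 0.107104175
bush px [286 192] [349 255] [0.48905505 0.15577217] (np.float32(48.74557), np.float32(47.86502)) 91.419044
t 18.23 pos [0.4873 0.1533 0.1597] yaw 1.5 tilt 0.06 j1 0.16 j6 0.13 w 0.80
turn about tool z (rad): -0.000
shift after turn: [-0.0003  0.0003  0.1467]  len 0.147
```

View pics/w4.png

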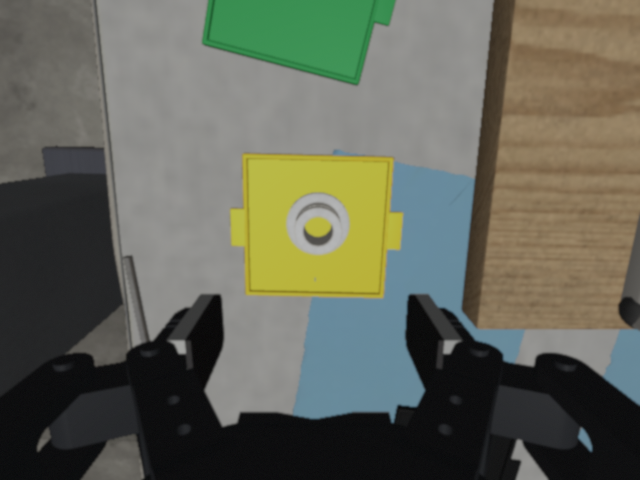

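```bash
python3 -m inch '0.001 -0.001 0.01 0 0 0 0.25; 0 0 0.02 0 0 0 0.25; 0 0 0.025 0 0 0 0.25; 0 0 0.025 0 0 0 0.25; 0 0 0.02 0 0 0 0.25; 0 0 0.016 0 0 0 0.25; 0 0 0.01 0 0 0 0.25; 0 0 0.006 0 0 0 0.25; 0 0 0.003 0 0 0 0.25; 0 0 0 0 0 0 0.25'; python3 go.py .488 .1545 .0135
```

```text
time: 19.07
tool_pos: [0.4885, 0.1551, 0.0251]
tool_rot: [0.0, 1.0, 0.013, -0.0]
contact_force: [-0.1, 0.5, -0.5]
gripper_width: 0.75
t 19.07 pos [0.4885 0.1551 0.0251] yaw 1.5 tilt 0.01 j1 0.16 j6 0.14 w 0.75
turn about tool z (rad): -0.000
shift after turn: [-0.0005  0.0005  0.0116]  len 0.012
```

```bash
python3 -m inch '0 0 0.005 0 0 0 0.25; 0 0 0.004 0 0 0 0.25; 0 0 0.002 0 0 0 0.25; 0 0 0 0 0 0 0.25; 0 0 0 0 0 0 0.25'; python3 -m inch '0 0 0 0 0 0 0.4; 0 0 0 0 0 0 0.5; 0 0 0 0 0 0 0.6;0 0 0 0 0 0 0.8;0 0 0 0 0 0 1;0 0 0 0 0 0 1;0 0 0 0 0 0 1;0 0 0 0 0 0 1;0 0 0 0 0 0 1'; python3 -m inch '0 0 -0.01 0 0 0 1; 0 0 -0.02 0 0 0 1; 0 0 -0.02 0 0 0 1; 0 0 -0.02 0 0 0 1; 0 0 -0.02 0 0 0 1; 0 0 -0.01 0 0 0 1; 0 0 0 0 0 0 1';python3 go.py .4715 .3215 .11
```

```text
time: 19.48
tool_pos: [0.4884, 0.1554, 0.0144]
tool_rot: [-0.0, 1.0, 0.014, 0.0]
contact_force: [0.6, 0.5, -0.6]
gripper_width: 0.75
time: 20.23
tool_pos: [0.4889, 0.1555, 0.015]
tool_rot: [-0.0, 1.0, 0.014, 0.0]
contact_force: [-1.2, -0.2, 5.3]
gripper_width: 0.362
time: 20.82
tool_pos: [0.4902, 0.1557, 0.1173]
tool_rot: [-0.0, 1.0, 0.014, 0.003]
contact_force: [0.2, -0.1, -0.2]
gripper_width: 0.356
t 20.82 pos [0.4902 0.1557 0.1173] yaw 1.5 tilt 0.31 j1 0.16 j6 0.14 w 0.36
turn about tool z (rad): -0.000
shift after turn: [-0.0142 -0.1663  0.0073]  len 0.167
```

```bash
python3 -m inch '-0.001 -0.01 0 0 0 0 1; -0.002 -0.02 0 0 0 0 1; -0.002 -0.027 0 0 0 0 1; -0.002 -0.028 0 0 0 0 1; -0.002 -0.028 0 0 0 0 1; -0.002 -0.022 0 0 0 0 1; -0.001 -0.017 0 0 0 0 1; -0.001 -0.01 0 0 0 0 1; -0.001 -0.004 0 0 0 0 1; 0 0 0 0 0 0 1'; python3 - <<'E'
from h import *
cv2.imwrite("pics/w5.png",grab_frame("wrist"));cv2.imwrite("pics/s5.png",grab_frame("scene"))
E
python3 go.py .4715 .3215 .015
```

```text
time: 21.65
tool_pos: [0.4689, 0.3212, 0.1129]
tool_rot: [0.001, 1.0, 0.014, -0.001]
contact_force: [-0.0, -1.0, -0.5]
gripper_width: 0.358
t 21.75 pos [0.4696 0.3203 0.1136] yaw 1.5 tilt 0.08 j1 0.47 j6 0.44 w 0.36
turn about tool z (rad): -0.000
shift after turn: [ 0.002  -0.0012  0.0986]  len 0.099
```

View pics/w5.png

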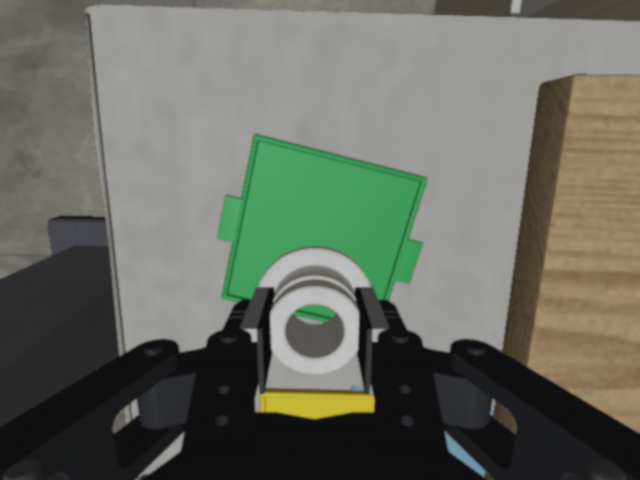

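View pics/s5.png

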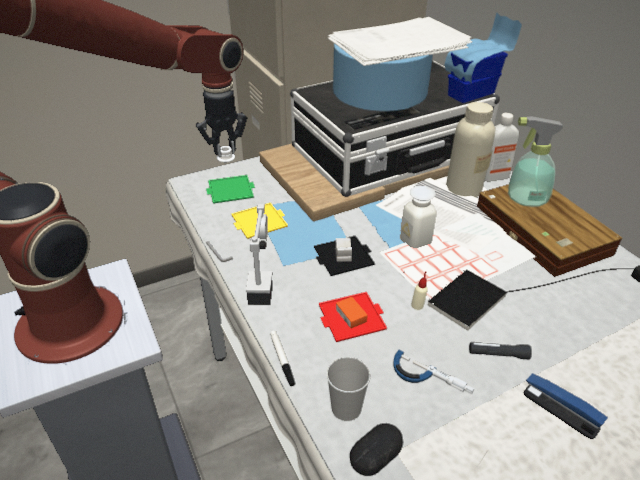

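```bash
python3 -m inch '0.001 -0.001 0.01 0 0 0 1; 0.001 0 0.02 0 0 0 1; 0 0 0.02 0 0 0 1; 0 0 0.015 0 0 0 1; 0 0 0.01 0 0 0 1; 0 0 0.006 0 0 0 1; 0 0 0.004 0 0 0 1; 0 0 0.002 0 0 0 1; 0 0 0 0 0 0 1; 0 0 0 0 0 0 1'; python3 go.py .4715 .3215 .015
```

```text
time: 22.58
tool_pos: [0.4725, 0.3222, 0.0281]
tool_rot: [-0.0, 1.0, 0.013, 0.001]
contact_force: [-0.4, 0.0, -0.7]
gripper_width: 0.359
t 22.58 pos [0.4725 0.3222 0.0281] yaw 1.5 tilt 0.09 j1 0.47 j6 0.44 w 0.36
turn about tool z (rad): -0.000
shift after turn: [-0.0011  0.0007  0.0131]  len 0.013
```

```bash
python3 -m inch '0 0 0.005 0 0 0 1; 0 0 0.004 0 0 0 1; 0 0 0.002 0 0 0 1; 0 0 0 0 0 0 1; 0 0 0 0 0 0 1; 0 0 0 0 0 0 1'; python3 go.py .4715 .3215 .0145
```

```text
time: 23.08
tool_pos: [0.4719, 0.322, 0.0163]
tool_rot: [-0.0, 1.0, 0.014, 0.0]
contact_force: [0.9, -0.9, -0.3]
gripper_width: 0.36
t 23.08 pos [0.4719 0.322  0.0163] yaw 1.5 tilt 0.01 j1 0.47 j6 0.44 w 0.36
turn about tool z (rad): -0.000
shift after turn: [-0.0005  0.0005  0.0018]  len 0.002
```

```bash
python3 -m inch '0 0 0.001 0 0 0 1; 0 0 0.001 0 0 0 1; 0 0 0 0 0 0 1; 0 0 0 0 0 0 0.55; 0 0 0 0 0 0 0.45; 0 0 0 0 0 0 0.35; 0 0 0 0 0 0 0.3; 0 0 0 0 0 0 0.3; 0 0 0 0 0 0 0.3'; python3 -m inch '0 0 -0.01 0 0 0 0.25; 0 0 -0.02 0 0 0 0.1; 0 0 -0.03 0 0 0 0; 0 0 -0.03 0 0 0 0; 0 0 -0.03 0 0 0 0; 0 0 -0.02 0 0 0 0; 0 0 -0.01 0 0 0 0;0 0 0 0 0 0 0';python3 - <<'E'
from h import *
ci=camera_info("wrist");im=grab_frame("wrist");cv2.imwrite("pics/w6.png",im)
hsv=cv2.cvtColor(im,cv2.COLOR_BGR2HSV);H,S,V=cv2.split(hsv)
m=(H>45)&(H<80)&(S>120);b=biggest(m)
print("green",*rect(ray(ci,b,.007)))
f=np.zeros_like(H);cv2.fillPoly(f,[b],1);f=cv2.erode(f,np.ones((9,9)))
b=biggest((f>0)&~m);print("bush px",b.min(0),b.max(0),*rect(ray(ci,b,.010)))
E
python3 go.py .613 -.07 .165 -24.2
```

```text
time: 23.83
tool_pos: [0.4718, 0.3219, 0.0142]
tool_rot: [0.0, 1.0, 0.014, -0.0]
contact_force: [0.3, 0.2, 0.4]
gripper_width: 0.703
time: 24.5
tool_pos: [0.4736, 0.3229, 0.1682]
tool_rot: [-0.001, 1.0, 0.014, 0.003]
contact_force: [0.3, 0.9, -0.7]
gripper_width: 0.997
green [0.47207242 0.32259338] (np.float32(129.4203), np.float32(109.50263)) 167.59506
bush px [279 194] [343 256] [0.47218604 0.3225015 ] (np.float32(49.75604), np.float32(49.703377)) 46.195827
t 24.55 pos [0.4725 0.3222 0.1656] yaw 1.6 tilt 0.15 j1 0.47 j6 0.44 w 1.00
turn about tool z (rad): 0.449
shift after turn: [0.289  0.3002 0.0006]  len 0.417
```

View pics/w6.png

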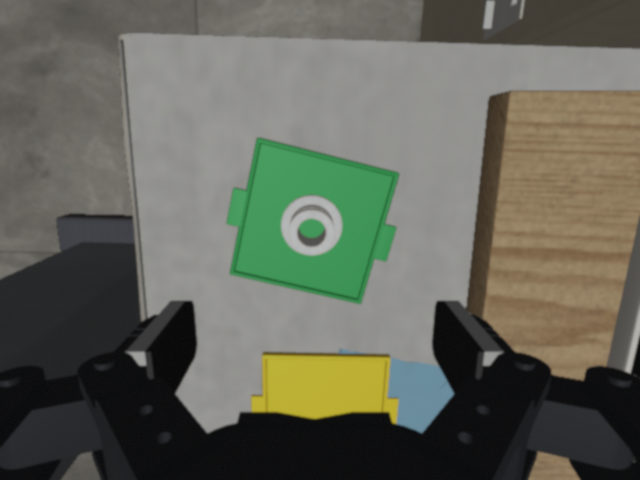

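```bash
python3 -m inch '0.003 0.01 0 0 0 0 0; 0.0065 0.0205 0 0 0 0 0; 0.01 0.0305 0 0 0 0 0; 0.01 0.0305 0 0 0 0 0; 0.01 0.0305 0 0 0 0 0; 0.01 0.0305 0 0 0 0 0; 0.01 0.0305 0 0 0 0 0; 0.01 0.0305 0 0 0 0 0; 0.01 0.0305 0 0 0 0 0; 0.01 0.0305 0 0 0 0 0'; python3 -m inch '0.01 0.0305 0 0 0 0 0; 0.01 0.0305 0 0 0 0 0; 0.01 0.0305 0 0 0 0 0; 0.0065 0.0205 0 0 0 0.09 0; 0.003 0.01 0 0 0 0.09 0; 0 0 0 0 0 0.09 0; 0 0 0 0 0 0.09 0; 0 0 0 0 0 0.09 0.1; 0 0 0 0 0 0 0.2; 0 0 0 0 0 0 0.2'; python3 - <<'E'
from h import *
ci=camera_info("wrist");im=grab_frame("wrist");cv2.imwrite("pics/w7.png",im)
print({k:np.asarray(v).tolist() for k,v in ci.items()})
hsv=cv2.cvtColor(im,cv2.COLOR_BGR2HSV);H,S,V=cv2.split(hsv)
f=np.zeros_like(H);f[130:310,210:420]=1
b=biggest((f>0)&(V>75)&(S<90)&(H>=0)&(cv2.erode((V<75).astype(np.uint8)*0+1,np.ones((3,3)))>0)); print(b.min(0),b.max(0))
E
python3 go.py .613 -.07 .013 -24.2
```

```text
time: 25.38
tool_pos: [0.5674, 0.0477, 0.1614]
tool_rot: [-0.0, 1.0, 0.013, -0.002]
contact_force: [0.6, -0.3, 0.6]
gripper_width: 0.999
time: 26.22
tool_pos: [0.6093, -0.0715, 0.1619]
tool_rot: [0.0, 0.978, -0.209, -0.002]
contact_force: [-0.6, -0.7, 0.3]
gripper_width: 0.8
{'vertical_fov': 62.64137928603819, 'cx': 314.12315038535695, 'cy': 241.94094217637698, 'origin': [0.6363250135941495, -0.010954937991243629, 0.30432120553565195], 'rotation': [0.12712950070880094, 0.9694257594401667, -0.20782393586033177, -0.029342778786396177]}
[210 130] [419 309]
t 26.27 pos [ 0.6096 -0.0714  0.1624] yaw -24.1 tilt 0.17 j1 -0.24 j6 0.18 w 0.79
turn about tool z (rad): 0.001
shift after turn: [ 0.0025 -0.0027  0.1494]  len 0.149
```

View pics/w7.png

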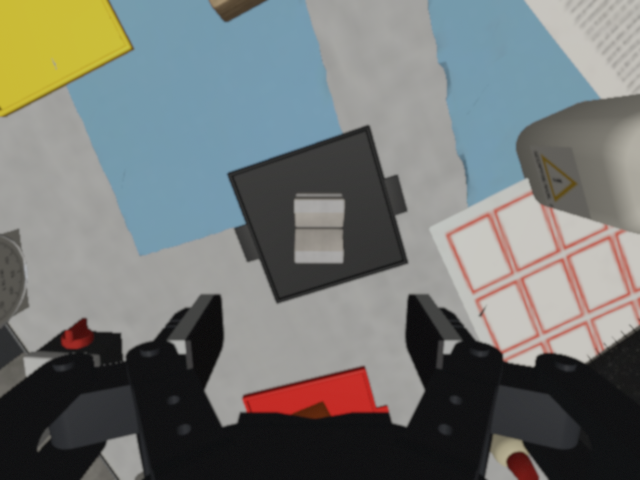

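```bash
python3 -m inch '0.0015 -0.0015 0.01 0 0 0 0.25; 0.001 -0.001 0.02 0 0 0 0.25; 0 0 0.025 0 0 0 0.25; 0 0 0.025 0 0 0 0.25; 0 0 0.02 0 0 0 0.25; 0 0 0.018 0 0 0 0.25; 0 0 0.01 0 0 0 0.25; 0 0 0.006 0 0 0 0.25; 0 0 0.003 0 0 0 0.25; 0 0 0 0 0 0 0.25'; python3 go.py .613 -.07 .0125 -24.2
```

```text
time: 27.1
tool_pos: [0.614, -0.0699, 0.0271]
tool_rot: [0.0, 0.978, -0.21, -0.0]
contact_force: [-0.4, -0.3, -0.2]
gripper_width: 0.75
t 27.10 pos [ 0.614  -0.0699  0.0271] yaw -24.2 tilt 0.01 j1 -0.23 j6 0.19 w 0.75
turn about tool z (rad): -0.000
shift after turn: [-0.0009  0.0005  0.0146]  len 0.015
```

```bash
python3 -m inch '0 0 0.006 0 0 0 0.25; 0 0 0.005 0 0 0 0.25; 0 0 0.003 0 0 0 0.25; 0 0 0 0 0 0 0.25; 0 0 0 0 0 0 0.25'; python3 -m inch '0 0 0 0 0 0 0.4; 0 0 0 0 0 0 0.5; 0 0 0 0 0 0 0.6;0 0 0 0 0 0 0.8;0 0 0 0 0 0 1;0 0 0 0 0 0 1;0 0 0 0 0 0 1;0 0 0 0 0 0 1;0 0 0 0 0 0 1'; python3 -m inch '0 0 -0.01 0 0 0 1; 0 0 -0.02 0 0 0 1; 0 0 -0.03 0 0 0 1; 0 0 -0.03 0 0 0 1; 0 0 -0.02 0 0 0 1; 0 0 -0.01 0 0 0 1; 0 0 0 0 0 0 1';python3 go.py .4875 .1505 .13
```

```text
time: 27.52
tool_pos: [0.6139, -0.0699, 0.0132]
tool_rot: [-0.0, 0.978, -0.21, -0.0]
contact_force: [0.4, 0.2, -0.6]
gripper_width: 0.751
time: 28.27
tool_pos: [0.6141, -0.0699, 0.0138]
tool_rot: [-0.0, 0.978, -0.21, -0.0]
contact_force: [-3.1, 0.3, 5.2]
gripper_width: 0.385
time: 28.85
tool_pos: [0.6155, -0.0703, 0.1361]
tool_rot: [0.0, 0.978, -0.21, 0.003]
contact_force: [1.0, -0.4, -3.9]
gripper_width: 0.386
t 28.85 pos [ 0.6155 -0.0703  0.1361] yaw -24.2 tilt 0.30 j1 -0.23 j6 0.19 w 0.39
turn about tool z (rad): -0.000
shift after turn: [-0.2074 -0.1488  0.0061]  len 0.255
```

```bash
python3 -m inch '-0.008 -0.006 0 0 0 0 1; -0.019 -0.013 0 0 0 0 1; -0.027 -0.019 0 0 0 0 1; -0.029 -0.021 0 0 0 0 1; -0.029 -0.021 0 0 0 0 1; -0.029 -0.021 0 0 0 0 1; -0.027 -0.019 0 0 0 0 1; -0.021 -0.015 0 0 0 0 1; -0.012 -0.009 0 0 0 0 1; -0.006 -0.005 0 0 0 0 1'; python3 -m inch '0 0 0.01 0 0 0 1; 0 0 0.02 0 0 0 1; 0 0 0.025 0 0 0 1; 0 0 0.02 0 0 0 1; 0 0 0.01 0 0 0 1; 0 0 0.005 0 0 0 1; 0 0 0 0 0 0 1; 0 0 0 0 0 0 1';python3 go.py .4875 .1505 .0135
```

```text
time: 29.68
tool_pos: [0.4827, 0.1527, 0.13]
tool_rot: [0.001, 0.978, -0.209, -0.003]
contact_force: [0.0, 0.4, -5.2]
gripper_width: 0.391
time: 30.35
tool_pos: [0.487, 0.1506, 0.0436]
tool_rot: [-0.0, 0.978, -0.21, 0.0]
contact_force: [0.5, -0.1, -3.9]
gripper_width: 0.387
t 30.35 pos [0.487  0.1506 0.0436] yaw -24.3 tilt 0.03 j1 0.15 j6 0.58 w 0.39
turn about tool z (rad): -0.000
shift after turn: [ 0.0005 -0.0001  0.0301]  len 0.030
```

```bash
python3 -m inch '0 0 0.008 0 0 0 1; 0 0 0.01 0 0 0 1; 0 0 0.006 0 0 0 1; 0 0 0.004 0 0 0 1; 0 0 0.001 0 0 0 1; 0 0 0 0 0 0 1; 0 0 0 0 0 0 1';python3 go.py .4875 .1505 .0135
```

```text
time: 30.93
tool_pos: [0.4864, 0.151, 0.0143]
tool_rot: [-0.0, 0.978, -0.21, 0.0]
contact_force: [-0.0, 0.6, -4.1]
gripper_width: 0.387
t 30.93 pos [0.4864 0.151  0.0143] yaw -24.2 tilt 0.01 j1 0.15 j6 0.58 w 0.39
turn about tool z (rad): -0.000
shift after turn: [ 0.0012 -0.      0.0008]  len 0.001
```

```bash
python3 -m inch '0 0 0.001 0 0 0 1; 0 0 0 0 0 0 1; 0 0 0 0 0 0 0.5; 0 0 0 0 0 0 0.4; 0 0 0 0 0 0 0.3; 0 0 0 0 0 0 0.25; 0 0 0 0 0 0 0.25; 0 0 0 0 0 0 0.25'; python3 -m inch '0 0 -0.01 0 0 0 0.2; 0 0 -0.02 0 0 0 0.1; 0 0 -0.03 0 0 0 0; 0 0 -0.03 0 0 0 0; 0 0 -0.03 0 0 0 0; 0 0 -0.02 0 0 0 0; 0 0 -0.01 0 0 0 0;0 0 0 0 0 0 0';python3 - <<'E'
from h import *
im=grab_frame("wrist");cv2.imwrite("pics/w8.png",im);cv2.imwrite("pics/s8.png",grab_frame("scene"));cv2.imwrite("pics/t8.png",grab_frame("top"))
E
python3 go.py .49 -.05 .2
```

```text
time: 31.6
tool_pos: [0.4865, 0.1509, 0.0135]
tool_rot: [-0.0, 0.978, -0.21, 0.0]
contact_force: [-0.2, 0.1, -1.2]
gripper_width: 0.752
time: 32.27
tool_pos: [0.4882, 0.1512, 0.167]
tool_rot: [-0.001, 0.978, -0.21, 0.003]
contact_force: [-0.4, 0.0, 0.9]
gripper_width: 1.0
t 32.42 pos [0.4854 0.1507 0.1616] yaw -24.2 tilt 0.16 j1 0.15 j6 0.58 w 1.00
turn about tool z (rad): -0.000
shift after turn: [ 0.0867  0.1811 -0.0384]  len 0.204
```

View pics/w8.png

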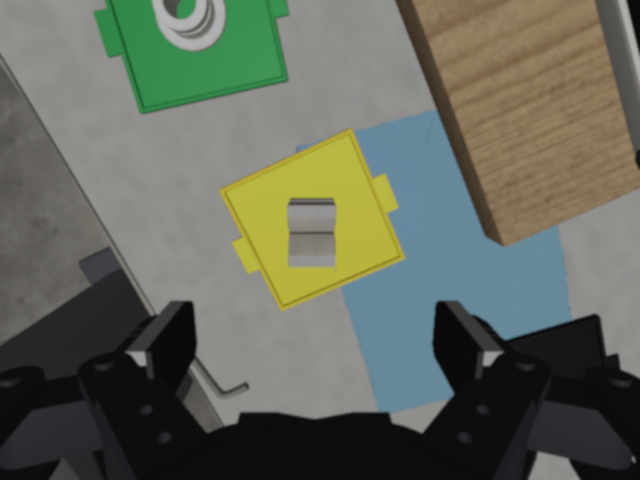

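View pics/s8.png

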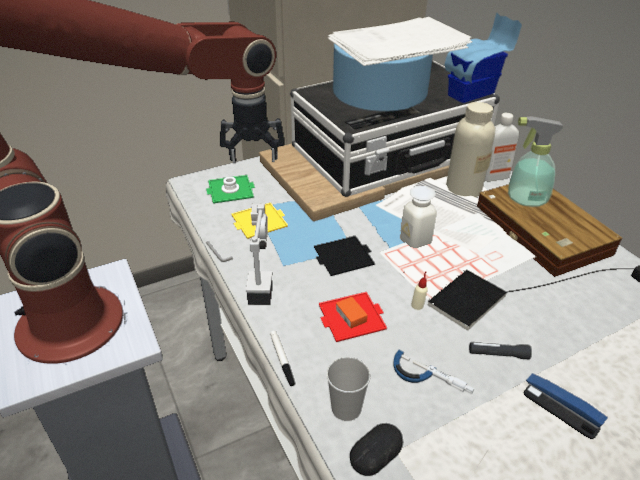

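View pics/t8.png

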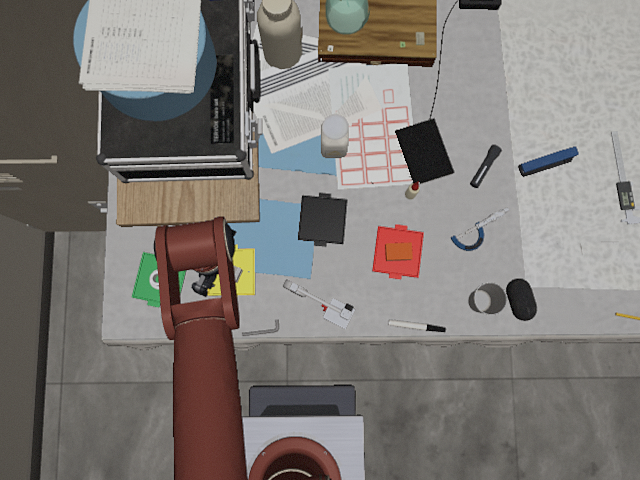

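```bash
python3 -m inch '0.004 0.009 -0.005 0 0 0 0; 0.008 0.018 -0.005 0 0 0 0; 0.013 0.027 -0.01 0 0 0 0; 0.013 0.027 -0.01 0 0 0 0; 0.013 0.027 0 0 0 0 0; 0.013 0.027 0 0 0 0 0; 0.012 0.025 0 0 0 0 0; 0.008 0.018 0 0 0 0 0; 0.004 0.008 0 0 0 0 0; 0 0 0 0 0 0 0'; python3 -m inch '0 0 0 0 0 0 0; 0 0 0 0 0 0 0; 0 0 0 0 0 0 0; 0 0 0 0 0 0 0'; python3 - <<'E'
from h import *
ci=camera_info("top"); im=grab_frame("top");cv2.imwrite("pics/t9.png",im)
hsv=cv2.cvtColor(im,cv2.COLOR_BGR2HSV);H,S,V=cv2.split(hsv)
def win(m,x0,y0,x1,y1):
    w=np.zeros_like(m);w[y0:y1,x0:x1]=1;return m&w
g=lambda n,m,z,w:print(n,*[np.round(v,4) for v in rect(ray(ci,biggest(win(m.astype(np.uint8),*w)),z))])
g("green",(H>45)&(H<80)&(S>120),.007,(120,230,200,320))
g("yellow",(H>22)&(H<38)&(S>120),.007,(195,230,270,315))
g("box",(H>5)&(H<18)&(S>120),.026,(380,236,418,266))
g("bush",(S<90)&(V>100),.010,(140,260,180,300))
g("vee",(S<110),.04,(212,252,250,290))
g("cap",((H<6)|(H>174))&(S>130),.1,(402,178,422,200))
im0=cv2.imread("pics/top0.png");d=cv2.absdiff(im,im0).max(2)
print("diff oiler,cup:",d[175:205,400:425].max(),d[280:325,465:510].max())
E
```

```text
time: 33.25
tool_pos: [0.4896, -0.0564, 0.1922]
tool_rot: [0.0, 0.977, -0.211, -0.001]
contact_force: [-0.4, 0.2, 0.0]
gripper_width: 1.004
time: 33.58
tool_pos: [0.4902, -0.0538, 0.1932]
tool_rot: [-0.0, 0.978, -0.209, -0.0]
contact_force: [0.1, -0.0, -0.1]
gripper_width: 1.003
green [0.4706 0.3205] [128.9986 110.0221] 167.694
yellow [0.4873 0.1496] [128.1496 110.0202] 1.0904
box [ 0.5288 -0.2504] [63.8437 40.7893] 89.4549
bush [0.4703 0.3206] [48.0568 47.7914] 89.4503
vee [0.4837 0.1474] [51.0431 35.4538] 66.0536
cap [ 0.6726 -0.2826] [20.5659 12.3013] 170.0941
diff oiler,cup: 34 16
```

View pics/t9.png

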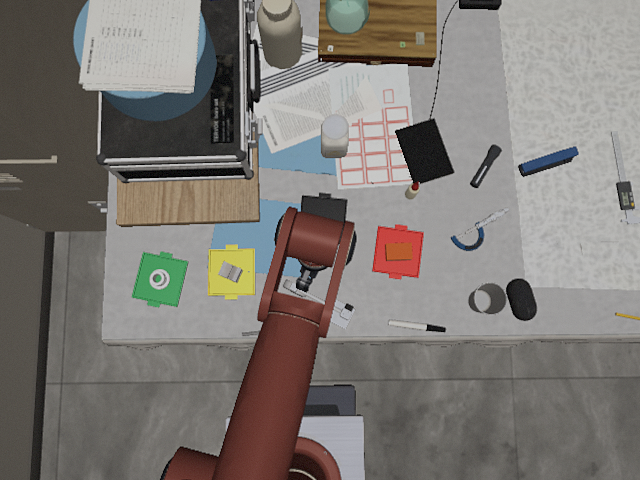

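All three items are within 5 mm of their tray centres, and the bystanders haven't moved. The arm is clear, so I'm handing in.

```bash
python3 -c "
from plant import *
s=state();print(s['time'],s['contact_force']);print(job_done())"
```

```text
33.6333 [-0.03079292 -0.64616537  0.16081734]
the job is handed in; nothing more can be done
None
```

The swap is finished and handed in at 33.6 s of the 106 s allowed; `job_done()` gave no verdict. I parked the vee block in the black tray, moved the orange box to the red tray and the bush to the green tray, then moved the vee block to the yellow tray.

- **Positions:** in the last top picture the bush was within 1 mm of its tray centre, the box about 3 mm and the vee block about 4 mm (limit 15 mm). The vee block figure is rough, because its outline there measured 51 x 35 mm and includes a visible side face.
- **Upright and released:** all three looked upright in the pictures. I judged this by eye rather than measuring the tilt. The fingers were fully open and about 0.19 m above the table.
- **Black tray:** the scene picture taken after the last item was placed showed it empty.
- **Oiler and cup:** neither showed any visible shift between the first and last top pictures.
- **Differences along the way:** the wrist and top cameras differed by up to about 2 mm on the trays and 5 mm on the box. The opening on the bush read 0.36, slightly less than I expected for 34 mm, but it was placed well. The arm overshot by up to about 8 mm after fast moves, so I slowed down for each set-down.

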